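Unload the battery, then lift the parts caddy level

ROBOT

A 7-joint arm with a two-finger parallel gripper is mounted at the origin on the work surface. World frame = base frame: x ahead of the robot, y to its left, z up, the work surface at z = 0. Lengths are in m, angles in rad, forces in N, time in s.
With the tool pointing down it reaches from about 0.4 to 0.875 m from the base axis. Payload 19.3 kg.
Tool frame: the origin (TCP) lies midway between the tips of the shut fingers; the grasp point (between the pads) lies bot.grip_point_offset behind it (bot.grip_point_offset is the distance from the TCP to the grasp point, in m); z points along the fingers, y is the direction in which the jaws open and shut (so a half turn about z gives the same grasp; the last joint's range is limited). The gripper opens to 85 mm and grips with 20 to 120 N. Pads are 22 mm wide; open, the fingers measure 114 mm over their backs; the gripper's body (76 mm by 85 mm) begins 54 mm behind the grasp point. The pads swing forward as they close: fully open they stand 13 mm farther back than shut.
Start: joints at [-1.241, 0.521, -0.036, 1.599, 0.021, 1.021, -0.113], TCP at [0.243, 0.576, 0.231] pointing down, gripper open.
Joint ranges: [-2.91, 2.91], [-0.3, 2.13], [-1.5, 1.42], [0.17, 2.43], [-1.26, 4.41], [0.16, 1.93], [-2.52, 2.52]. Speed limits (rad/s): [1.89, 1.89, 2.39, 2.39, 3.01, 3.01, 3.01].

INTERFACE

Orientations are given as [roll, pitch, yaw] about the fixed x, y, z axes, in that order (R = Rz(yaw) Ry(pitch) Rx(roll)).
In Python, from workcell import bot gives the robot as it stands.
- The arm moves only by the tool servo_tool, never from a script. Its argument "rows" is a list that holds one entry, the list of rows, each a list of 6 numbers: the shift along the tool's x, y, z in cm, then the turn, a rotation vector about the tool's x, y, z in degrees. A call has 1 to 5 rows; each row shifts and turns the commanded pose from where the row before left it, along the tool's axes as they then stand; what a row does not reach is not made up. A row lasts 1/8 s, in which the tool goes at most 62.5 mm and 10.7 degrees, less where a joint would pass 70% of its speed; a pose out of reach is approached as far as the arm can. A call is refused whole if a number of a shift passes 6.25 or a number of a turn 10.7, either way. A call with a gripper value outside its range is refused whole. "grip" is the opening, from -1 (shut) to 1 (fully open), so that 0 is half open, set as the call begins (left out, the last holds). The fingers move at their own pace and stop on an object; "squeeze" is the grip in N (left out, the last holds). Time passes only in rows, so rows that do not move let the fingers close. It gives the time, the measured TCP pose, the force and the opening at its end, in the units of the state.
- bot.observe(): the state, without advancing time (a new reading comes with each control period).
- bot.grab_frame(name): name is "scene" or "top"; returns a dict with "image" (384x512x3 uint8, red, green, blue), "K" (3x3 intrinsics, pixels), "dist" ([k1, k2, p1, p2, k3] as OpenCV has them; the pictures are not rectified), "R" (3x3) and "t" (3): a world point X has camera coordinates R X + t. Camera axes: x right, y down, z forward; pixel columns grow to the right and rows downward; lengths in m; the calibration is good to about 2 mm. A picture is of the moment at which its call begins. There is no depth.
- bot.job_done(): hands the job in, once; it reports no verdict.
The state is a dict: "clock": time; "qpos": joint angles; "qd": joint speeds; "joint_efforts": joint torques, N m; "position": TCP position; "tool_rot": TCP orientation; "force": force on the tool from outside, world axes, zero at the start; "moment": the same for the moment, N m; "grip_width": finger opening in m.
Only numpy, scipy, OpenCV 4.12 (cv2) and the standard library are available. Lean on these libraries where they do the work, as an engineer would, in place of code of your own. Each camera call takes 0.05 s, during which the arm holds its last target.

TASK

The yellow battery pack must not travel in the blue parts caddy: take it out and stand it upright in the orange charging tray, let go of it, and only then lift the caddy by its black handle bar, with the servo still inside, about 10 cm clear of the bench. Keep the caddy level and steady, and finish while still holding it in the air. Do not tip the battery over or spill the caddy, and leave everything else on the bench where it lies.

Things in the scene. Friction and masses are not known exactly. Their poses are not given: they have to be found in the camera images.
- caddy: blue open caddy, 170 (own x) x 124 (own y) x 45 mm high, walls and floor 4 mm, loose on the bench; a 4 mm wall along its own x splits it into two compartments. Aluminium posts at its two ends (x = +-78 mm) carry a black handle bar, 162 mm long along its own x, over the middle: 12 mm thick (own y), 18 mm tall, from 86 to 104 mm above the underside. Weighs 0.25 to 0.5 kg and balances close to the middle of the bar. Origin: centre of the underside, z up
- handle (a point): middle of the caddy's handle bar, 95 mm above the caddy's underside; same axes as the caddy
- battery: yellow battery pack with a black band near its foot, an upright block 50 (own x) x 36 (own y) x 88 mm, with a small black connector 6 mm high on top. It starts standing in one of the caddy's two compartments (either one), on the 4 mm floor, its 50 mm side roughly along the handle bar and about 6 mm from it, so a finger does not fit between; it can be gripped across its 50 mm width, near its top. Weighs 0.12 to 0.25 kg. Origin: centre of its underside, z up
- servo: black servo motor, 40 x 20 x 34 mm body with 54 mm mounting ears and a white shaft stub on top (38 mm high in all), standing loose in the caddy's other compartment; it stays there. Origin: centre of its underside, z up
- charge_tray: orange charging tray fixed to the bench, 150 (own x) x 124 (own y) mm, 15 mm high, walls and floor about 4 mm, empty. It stands left or right on the bench, the caddy on the other side. Origin: centre of its underside, z up
- mouse: black computer mouse, 100 x 56 x 32 mm, bystander. Origin: centre of its underside
- screwdriver: screwdriver with a red handle, 160 mm long, lying along its own x, bystander between caddy and tray
- bracket: small aluminium U bracket, 50 x 25 x 35 mm, bystander. Origin: centre of its underside
- tape: roll of grey tape lying flat, 84 mm across, 24 mm high, bystander. Origin: centre of its underside
- wheel: black rubber robot wheel with a white hub lying flat, 66 mm across, 24 mm high, bystander. Origin: centre of its underside
- spare_servo: black servo motor, 40 x 20 x 34 mm body with 54 mm mounting ears and a white shaft stub on top (38 mm high in all), a bystander on the bench. Origin: centre of its underside
There are look-alikes about, which are no part of the job. What is meant by the charge_tray is not purple, and is the smaller of those in its own colour.

How it is judged:
By the outcome, as a careful person would: the job done as asked, in the order asked, and still so for the second after the job is handed in, while the arm keeps its last pose, push and grip.
It also fails if it takes over 58 s, if anything falls off the work surface, if the arm or the gripper's body presses on something with over 40 N, if the wrist force passes 120 N, or if a joint passes its speed limit or range.

## Working session

There is one attempt and no reset: what is moved stays moved. The work goes in short steps, Python scripts to look and compute and a tool call to move; the robot and the scene stay as the last step left them, time stands still between calls to the robot, and variables do not carry over. Pictures are saved under pics/ and viewed, and the job is handed in when it is done.

Besides the shell and the picture viewer there is one more tool, called after "Emit:" by a JSON object that holds its "op" and its "data", one argument or row to a line. servo_tool: Moves the arm, as the interface text tells. Its arguments: {"type":"object","properties":{"rows":{"type":"array"},"grip":{"type":"number"},"squeeze":{"type":"number"}},"required":["rows"]}

```bash
ls; mkdir -p pics
python3 - <<'E'
from workcell import bot
import cv2
for n in("scene","top"):
    f=bot.grab_frame(n)
    cv2.imwrite(f"pics/{n}0.png",cv2.resize(f["image"][:,:,::-1],(800,600),interpolation=cv2.INTER_CUBIC))
    print(n,f["K"].tolist(),f["dist"],f["R"].tolist(),f["t"])
print(bot.observe(),bot.grip_point_offset)
E
```

```text
pics
scene [[395.7348996162181, 0.0, 260.53336975957285], [0.0, 395.7348996162181, 190.78808313642972], [0.0, 0.0, 1.0]] [0.0428064 0.        0.        0.        0.       ] [[-0.8629850668319474, 0.5051249392025249, 0.010274737013906346], [0.27887053061095407, 0.49319984903089426, -0.8240055437147666], [-0.4212932489155558, -0.7082391578496267, -0.5664885644976666]] [ 0.45990159 -0.07308308  1.48960427]
top [[386.7166101748039, 0.0, 260.33557166755037], [0.0, 386.7166101748039, 189.66037869953573], [0.0, 0.0, 1.0]] [-0.0300692  0.         0.         0.         0.       ] [[-0.008300850145849603, -0.9998822490506825, 0.012906739332804194], [-0.9850086741880902, 0.00595196121159475, -0.17240210535824732], [0.17230498443480008, -0.01414433423970451, -0.98494209481971]] [0.00212137 0.54449507 1.15745259]
{'clock': 0.1, 'qpos': array([-1.24121228,  0.52193097, -0.03632135,  1.59994766,  0.02121057,
        1.02109016, -0.11282703]), 'qd': array([ 6.36510920e-05, -9.94029277e-04,  1.07896156e-03, -2.36908644e-03,
        7.38957789e-05, -2.83137062e-04,  1.71572339e-03]), 'joint_efforts': array([ 5.78421474e-03, -9.28483844e+01,  1.98544934e+00, -3.70526969e+01,
        1.82598538e-02,  5.44111987e-03, -1.10086361e-05]), 'position': array([0.24318347, 0.57542675, 0.23079916]), 'tool_rot': array([-3.14060510e+00,  8.09303736e-05,  2.74177083e+00]), 'force': array([ 0.14268123,  0.29900098, -0.16819127]), 'moment': array([0.01773776, 0.04484199, 0.0218599 ]), 'grip_width': 0.08524110387923055} 0.0187
```

View pics/scene0.png

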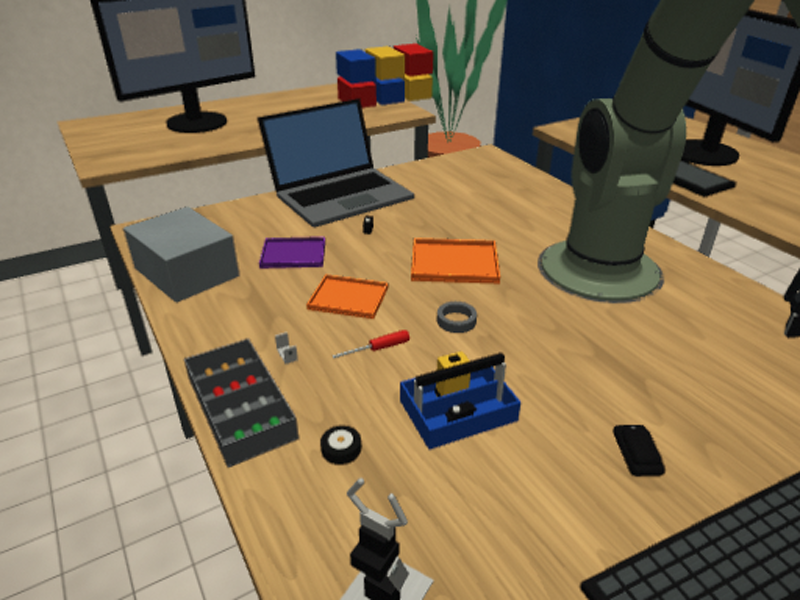

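View pics/top0.png

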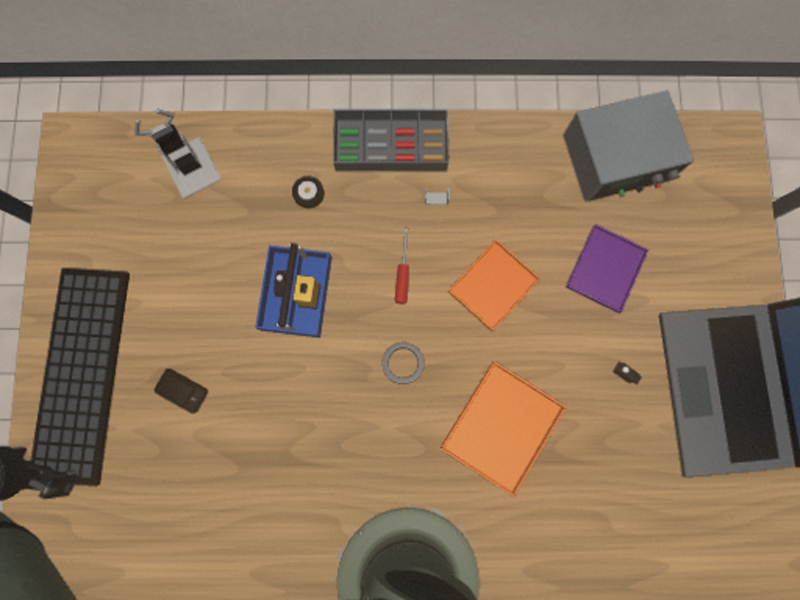

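The caddy is at about (293,290) in the 800x600 top view, with the battery on the right of the bar and the servo on the left. The target tray is the smaller orange one at (493,286). The other orange tray, at (503,428), is larger, and the purple one is excluded.

```bash
cat > h.py <<'E'
from workcell import bot
import cv2, numpy as np
def ray(f,uv):
    n=cv2.undistortPoints(np.array(uv,float).reshape(-1,1,2),f["K"],np.array(f["dist"],float)).reshape(-1,2)
    d=np.c_[n,np.ones(len(n))]@f["R"]; return -f["R"].T@f["t"],d
def plane(f,uv,z):
    c,d=ray(f,uv); return c+d*((z-c[2])/d[:,2])[:,None]
def hsv(f): return cv2.cvtColor(f["image"],cv2.COLOR_RGB2HSV)
def blobs(m,amin=20):
    cs,_=cv2.findContours(m.astype(np.uint8),cv2.RETR_EXTERNAL,cv2.CHAIN_APPROX_NONE)
    return [c for c in cs if cv2.contourArea(c)>=amin]
def proj(f,X):
    r,_=cv2.Rodrigues(f["R"]); return cv2.projectPoints(np.array(X,float).reshape(-1,3),r,f["t"],f["K"],np.array(f["dist"],float))[0].reshape(-1,2)
def rect(f,cpix,z):
    P=plane(f,cpix.reshape(-1,2),z)[:,:2]
    (c,s,a)=cv2.minAreaRect((P*1000).astype(np.float32)); return np.round(c,1),np.round(s,1),round(a,1)
E
python3 - <<'E'
from h import *
for n in("top","scene"):
    f=bot.grab_frame(n);H=hsv(f);h,s,v=H[...,0],H[...,1],H[...,2]
    print(n)
    for nm,m,z in(("orange",(h>5)&(h<18)&(s>180)&(v>150),.015),("blue",(h>105)&(h<125)&(s>130)&(v>50),.045),("yellow",(h>19)&(h<32)&(s>170)&(v>100),.092)):
        for c in blobs(m,30):
            x=c.reshape(-1,2); print(nm,cv2.contourArea(c),x.mean(0).round(),rect(f,c,z))
f=bot.grab_frame("top")
cv2.imwrite("pics/crop_t.png",cv2.resize(f["image"][145:225,150:230,::-1],(600,600),interpolation=cv2.INTER_CUBIC))
f=bot.grab_frame("scene")
cv2.imwrite("pics/crop_s.png",cv2.resize(f["image"][210:300,240:350,::-1],(770,630),interpolation=cv2.INTER_CUBIC))
E
```

```text
top
blue 357.0 [200. 191.] (array([551.1, 192.4]), array([ 50. , 154.4]), 82.9)
blue 247.0 [175. 186.] (array([558.9, 261.3]), array([ 28.3, 153.7]), 83.2)
scene
orange 741.0 [224. 189.] (array([ 584.2, -171.3]), array([134. , 154.1]), 46.8)
orange 1046.5 [291. 166.] (array([ 286.8, -194.2]), array([174.1, 206.1]), 56.9)
blue 2048.5 [292. 258.] (array([575.3, 245.2]), array([155.5, 185.5]), 82.5)
blue 56.0 [422. 134.] (array([-296.2,  -91.7]), array([143.5,  26.9]), 30.4)
blue 194.0 [359. 105.] (array([-278.4, -454.7]), array([278.8,  56.8]), 45.9)
blue 636.0 [237.  49.] (array([ -225., -1656.]), array([842.2, 227.5]), 79.8)
blue 77.5 [403.  29.] (array([-1658.1, -1493.6]), array([806.4,  75. ]), 37.2)
blue 272.5 [136.  10.] (array([ 2.1000e+00, -3.1924e+03]), array([644.8, 243.4]), 74.1)
blue 3575.0 [352.  43.] (array([-1222.4, -1533.5]), array([2898.9,  538.6]), 51.3)
yellow 101.0 [292. 246.] (array([588.1, 252.5]), array([25.5, 56.3]), 82.2)
yellow 117.0 [288. 230.] (array([563.7, 197.1]), array([30.5, 57.3]), 83.2)
yellow 466.5 [256.  46.] (array([ -284.4, -1483. ]), array([801.5, 196.9]), 76.8)
```

View pics/crop_t.png

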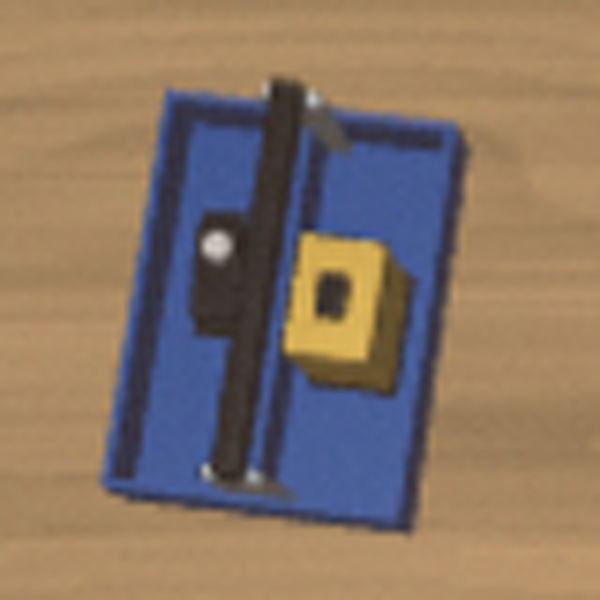

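View pics/crop_s.png

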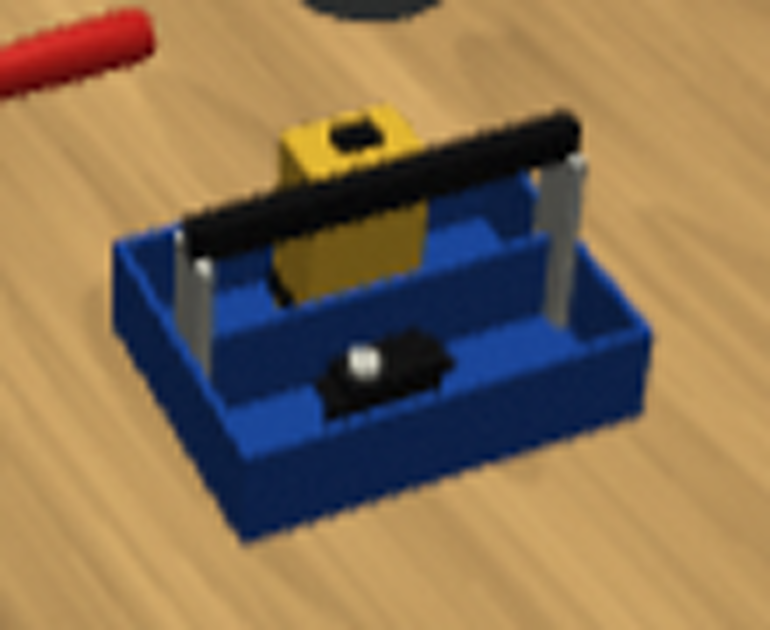

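Run:
```python
from h import *
f=bot.grab_frame("top")
T=lambda a:np.array([149.5,144.5])+(np.array(a,float)+.5)/7.5
def show(n,a,z):
    P=plane(f,T(a),z)*1000; e=np.roll(P,-1,0)-P
    print(n,P[:,:2].mean(0).round(1),"edges",np.linalg.norm(e,axis=1).round(1),"ang",(np.degrees(np.arctan2(e[:,1],e[:,0]))%90).round(1))
show("batt",[(302,234),(388,242),(366,362),(283,352)],.092)
show("conn",[(320,272),(350,274),(344,318),(314,314)],.098)
show("caddy",[(167,90),(467,125),(411,530),(103,488)],.045)
show("bar",[(288,80),(230,480)],.104)
show("bar4",[(274,80),(303,83),(244,482),(216,478)],.104)
H=hsv(f);h,s,v=H[...,0],H[...,1],H[...,2]
for c in blobs((h>5)&(h<16)&(s>150)&(v>120),200):
    print(c.reshape(-1,2).mean(0),rect(f,c,.015))
x=H[170:200,300:330].reshape(-1,3);print(np.median(x,0))
cv2.imwrite("pics/tray.png",cv2.resize(f["image"][145:225,275:355,::-1],(600,600),interpolation=cv2.INTER_CUBIC))
# red, and other things in the way
for c in blobs(((h<5)|(h>172))&(s>140)&(v>70),15): print("red",rect(f,c,.015))
```

```text
batt [554.5 197.2] edges [34.8 49.4 33.4 48.5] ang [84.2 80.8 82.7 82.3]
conn [554.5 197.4] edges [12.  17.9 12.1 17.1] ang [85.8 83.5 82.  83.3]
caddy [560.  224.5] edges [127.8 172.3 128.4 170.2] ang [82.8 83.1 81.9 82.9]
bar [560.3 225.4] edges [162.6 162.6] ang [83.4 83.4]
bar4 [560.  225.3] edges [ 11.7 162.2  11.1 161.8] ang [83.6 83.1 81.5 83.4]
[321.91219512 273.77560976] (array([ 286.6, -190.6]), array([171.7, 206.7]), 57.0)
[315.87804878 181.87804878] (array([ 575.1, -181.2]), array([123.2, 151. ]), 46.6)
[ 11. 172. 221.]
red (array([578.3,   8.9]), array([20.5, 79.1]), 85.0)
red (array([ 8.525e+02, -3.000e-01]), array([33.5, 10.6]), 89.8)
red (array([ 8.81e+02, -5.00e-01]), array([33.6, 10.7]), 89.9)
red (array([ 9.115e+02, -8.000e-01]), array([33.7, 14.4]), 89.9)
```

View pics/tray.png

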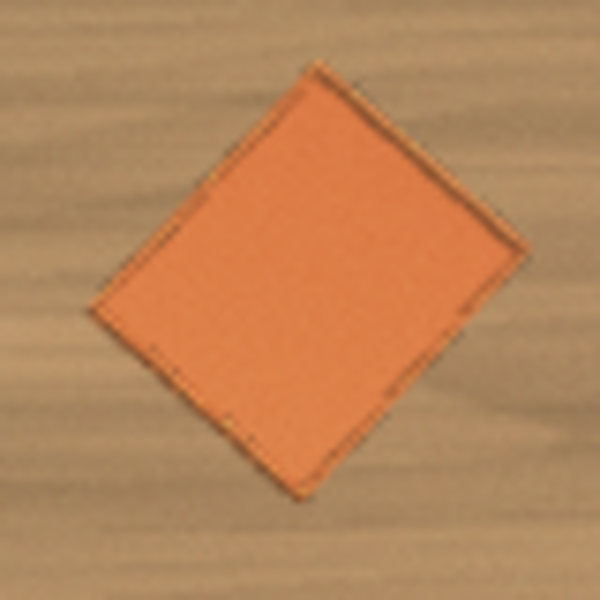

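Every measured size matches the spec: battery 49x34, caddy 171x128, bar 162x11.5, tray 123x151 mm. I'll turn the tool first so the jaws lie along the bar (yaw 157° to 83.4°).

Emit:
{"op": "servo_tool", "data": {
  "rows": [
    [[0,0,0,0,0,9.2],[0,0,0,0,0,9.2],[0,0,0,0,0,9.2],[0,0,0,0,0,9.2],[0,0,0,0,0,9.2]]
  ],
  "grip": 1
}}

```text
clock: 0.98
position: [0.2432, 0.5757, 0.2312]
tool_rot: [-3.141, 0.0, 1.934]
force: [-0.3, 0.0, 0.4]
grip_width: 0.0853
```

Emit:
{"op": "servo_tool", "data": {
  "rows": [
    [[0,0,0,0,0,9.2],[0,0,0,0,0,9.2],[0,0,0,0,0,9.2],[0,0,0,0,0,0]]
  ]
}}

```text
clock: 1.48
position: [0.2431, 0.5758, 0.2312]
tool_rot: [3.141, 0.0, 1.458]
force: [-0.5, 0.0, 0.3]
grip_width: 0.0852
```

```bash
cat > go.py <<'E'
import sys
from h import *
from scipy.spatial.transform import Rotation as Ro
x,y,z,yaw=map(float,sys.argv[1:5])
s=bot.observe(); R=Ro.from_euler("xyz",s["tool_rot"])
T=Ro.from_euler("xyz",[np.pi,0,np.radians(yaw)])
print(s["clock"],s["position"].round(4),np.degrees(s["tool_rot"]).round(2),"F",s["force"].round(1),"w",round(s["grip_width"],4))
print("shift cm",(R.inv().apply(np.array([x,y,z])-s["position"])*100).round(2),"turn",np.degrees((R.inv()*T).as_rotvec()).round(2))
E
python3 go.py .5545 .197 .231 83.4
```

```text
1.475 [0.2431 0.5758 0.2312] [1.7999e+02 1.0000e-02 8.3560e+01] F [-0.5  0.   0.3] w 0.0852
shift cm [-34.14  35.2    0.04] turn [0.01 0.01 0.16]
```

Emit:
{"op": "servo_tool", "data": {
  "rows": [
    [[-3.5,3.6,0,0,0,0],[-3.5,3.6,0,0,0,0],[-3.5,3.6,0,0,0,0],[-3.5,3.6,0,0,0,0],[-3.5,3.6,0,0,0,0]]
  ]
}}

```text
clock: 2.1
position: [0.4032, 0.3801, 0.2315]
tool_rot: [3.141, -0.0, 1.462]
force: [0.8, 0.5, -0.4]
grip_width: 0.0853
```

Emit:
{"op": "servo_tool", "data": {
  "rows": [
    [[-3.5,3.6,0,0,0,0],[-3.5,3.6,0,0,0,0],[-3.5,3.6,0,0,0,0],[-3.5,3.6,0,0,0,0],[0,0,0,0,0,0]]
  ]
}}

```text
clock: 2.72
position: [0.5316, 0.2222, 0.2314]
tool_rot: [3.14, 0.001, 1.456]
force: [-0.5, -0.3, 0.0]
grip_width: 0.0853
```

```bash
python3 go.py .5545 .197 .231 83.4
```

```text
2.725 [0.5316 0.2222 0.2314] [1.7993e+02 6.0000e-02 8.3430e+01] F [-0.5 -0.3  0. ] w 0.0853
shift cm [-2.24  2.56  0.05] turn [0.07 0.06 0.03]
```

Emit:
{"op": "servo_tool", "data": {
  "rows": [
    [[-2.2,2.6,0,0,0,0],[0,0,3,0,0,0],[0,0,3,0,0,0],[0,0,0,0,0,0]]
  ]
}}

```text
clock: 3.22
position: [0.5516, 0.2014, 0.1698]
tool_rot: [-3.139, 0.002, 1.461]
force: [-0.4, -0.7, 0.9]
grip_width: 0.0859
```

```bash
python3 go.py .5545 .197 .052 83.4;python3 - <<'E'
from h import *
f=bot.grab_frame("scene")
cv2.imwrite("pics/s1.png",cv2.resize(f["image"][150:310,200:400,::-1],(800,600),interpolation=cv2.INTER_CUBIC))
f=bot.grab_frame("top")
cv2.imwrite("pics/t1.png",cv2.resize(f["image"][125:245,130:290,::-1],(800,600),interpolation=cv2.INTER_CUBIC))
E
```

```text
3.225 [0.5516 0.2014 0.1698] [-1.7983e+02  9.0000e-02  8.3690e+01] F [-0.4 -0.7  0.9] w 0.0859
shift cm [-0.39  0.38 11.78] turn [-0.17  0.09  0.29]
```

View pics/s1.png

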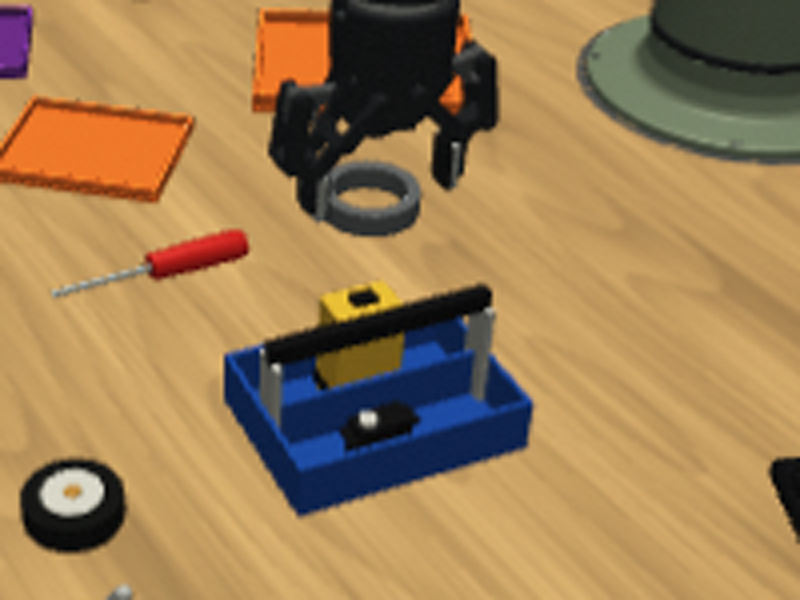

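View pics/t1.png

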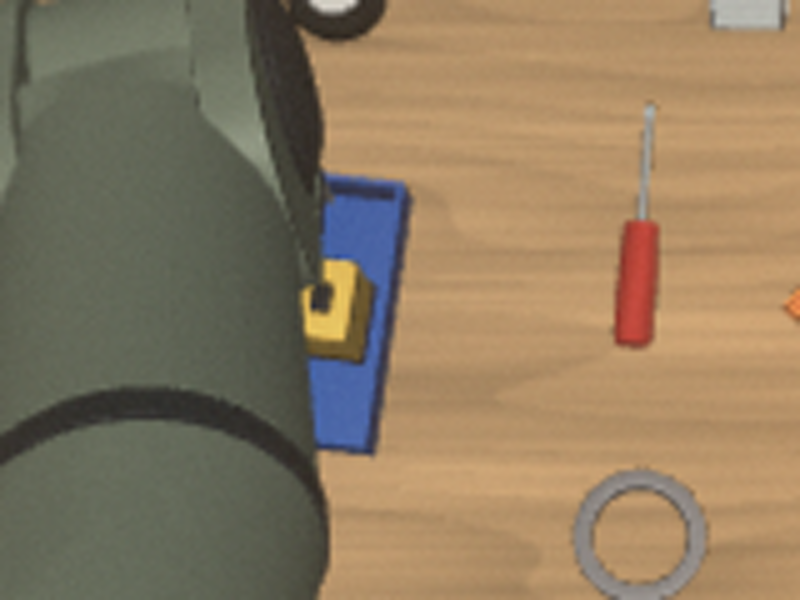

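The battery stands undisturbed, at about (360,330) in the scene crop, with the open gripper above it. I'll correct xy, descend partway, then check again.

Emit:
{"op": "servo_tool", "data": {
  "rows": [
    [[-0.3,0.4,1,0,0,0],[0,0,2,0,0,0],[0,0,2,0,0,0],[0,0,0,0,0,0],[0,0,0,0,0,0]]
  ]
}}

```text
clock: 3.95
position: [0.557, 0.1978, 0.1221]
tool_rot: [3.141, -0.0, 1.457]
force: [-0.1, -1.1, -0.2]
grip_width: 0.0851
```

```bash
python3 go.py .5545 .197 .052 83.4;python3 - <<'E'
from h import *
f=bot.grab_frame("scene")
s=bot.observe()
print(proj(f,s["position"])-[200,150])
cv2.imwrite("pics/s2.png",cv2.resize(f["image"][150:310,200:400,::-1],(800,600),interpolation=cv2.INTER_CUBIC))
E
```

```text
3.95 [0.557  0.1978 0.1221] [ 1.7995e+02 -3.0000e-02  8.3500e+01] F [-0.1 -1.1 -0.2] w 0.0851
shift cm [-0.11 -0.24  7.01] turn [ 0.05 -0.03  0.1 ]
[[90.96792306 70.73059672]]
```

View pics/s2.png

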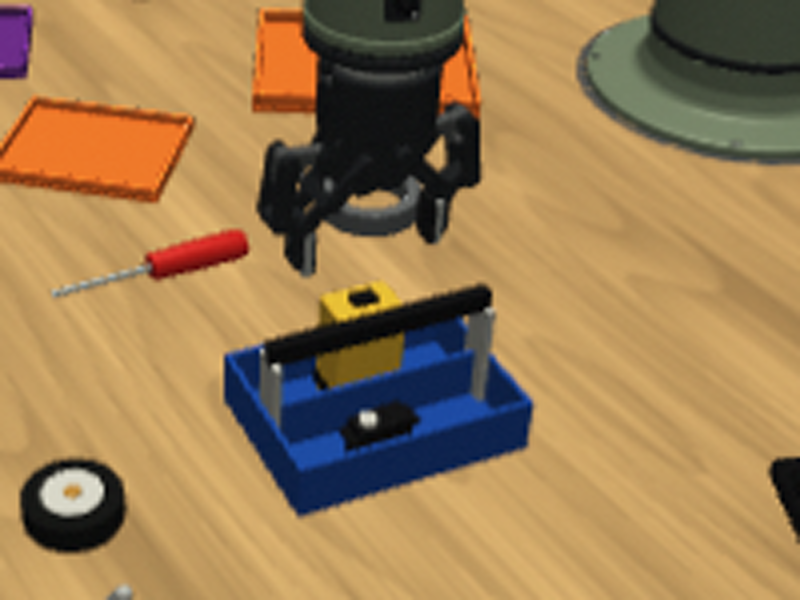

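The jaws straddle the battery: the TCP projects to (364,283), just above the connector at (364,297). Descending to grasp height.

Emit:
{"op": "servo_tool", "data": {
  "rows": [
    [[-0.1,-0.2,1,0,0,0],[0,0,1.5,0,0,0],[0,0,1.5,0,0,0],[0,0,1.5,0,0,0],[0,0,0,0,0,0]]
  ]
}}

```text
clock: 4.62
position: [0.5537, 0.1966, 0.0648]
tool_rot: [-3.14, 0.001, 1.457]
force: [0.1, -0.2, 0.5]
grip_width: 0.0856
```

Emit:
{"op": "servo_tool", "data": {
  "rows": [
    [[0,0,1,0,0,0],[0,0,0.5,0,0,0],[0,0,0,0,0,0],[0,0,0,0,0,0]]
  ]
}}

```text
clock: 5.12
position: [0.5545, 0.197, 0.0515]
tool_rot: [3.141, -0.0, 1.457]
force: [0.3, -0.2, -0.1]
grip_width: 0.0851
```

```bash
python3 go.py .5545 .197 .052 83.4;python3 - <<'E'
from h import *
f=bot.grab_frame("scene")
cv2.imwrite("pics/s3.png",cv2.resize(f["image"][180:300,220:380,::-1],(800,600),interpolation=cv2.INTER_CUBIC))
E
```

```text
5.125 [0.5545 0.197  0.0515] [ 1.7998e+02 -1.0000e-02  8.3490e+01] F [ 0.3 -0.2 -0.1] w 0.0851
shift cm [-0.   -0.   -0.05] turn [ 0.02 -0.01  0.09]
```

View pics/s3.png

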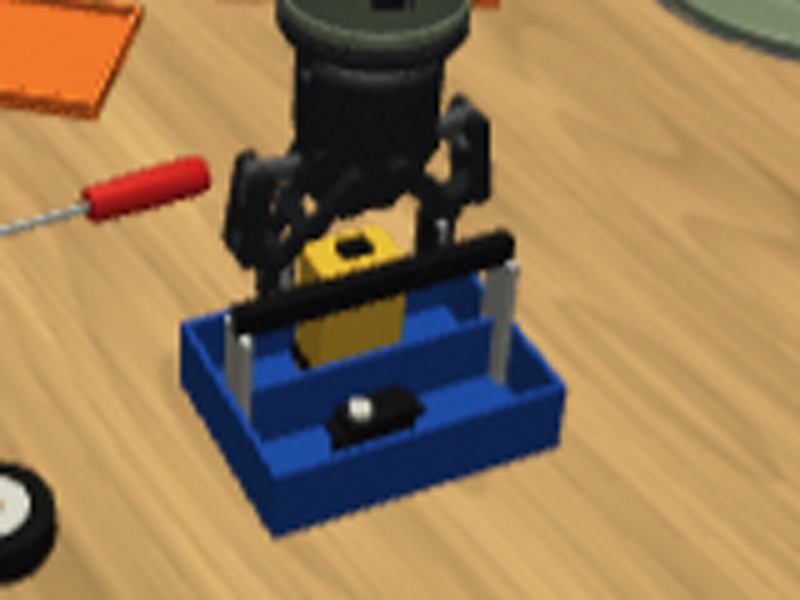

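The fingers stand on either side of the battery, behind the bar. Closing.

Emit:
{"op": "servo_tool", "data": {
  "rows": [
    [[0,0,0,0,0,0],[0,0,0,0,0,0],[0,0,0,0,0,0],[0,0,0,0,0,0],[0,0,0,0,0,0]]
  ],
  "grip": -1,
  "squeeze": 40
}}

```text
clock: 5.8
position: [0.5545, 0.1971, 0.0515]
tool_rot: [3.141, -0.0, 1.457]
force: [-0.6, -0.3, 6.5]
grip_width: 0.0497
```

Emit:
{"op": "servo_tool", "data": {
  "rows": [
    [[0,0,0,0,0,0],[0,0,0,0,0,0],[0,0,-0.5,0,0,0],[0,0,-0.5,0,0,0],[0,0,0,0,0,0]]
  ]
}}

```text
clock: 6.42
position: [0.5545, 0.1971, 0.0617]
tool_rot: [3.141, -0.0, 1.457]
force: [0.4, 0.1, -2.0]
grip_width: 0.0497
```

```bash
python3 go.py .5545 .197 .17 83.4;python3 - <<'E'
from h import *
f=bot.grab_frame("scene")
cv2.imwrite("pics/s4.png",cv2.resize(f["image"][180:300,220:380,::-1],(800,600),interpolation=cv2.INTER_CUBIC))
E
```

```text
6.425 [0.5545 0.1971 0.0617] [ 1.7997e+02 -2.0000e-02  8.3490e+01] F [ 0.4  0.1 -2. ] w 0.0497
shift cm [-1.000e-02  0.000e+00 -1.083e+01] turn [ 0.03 -0.02  0.09]
```

View pics/s4.png

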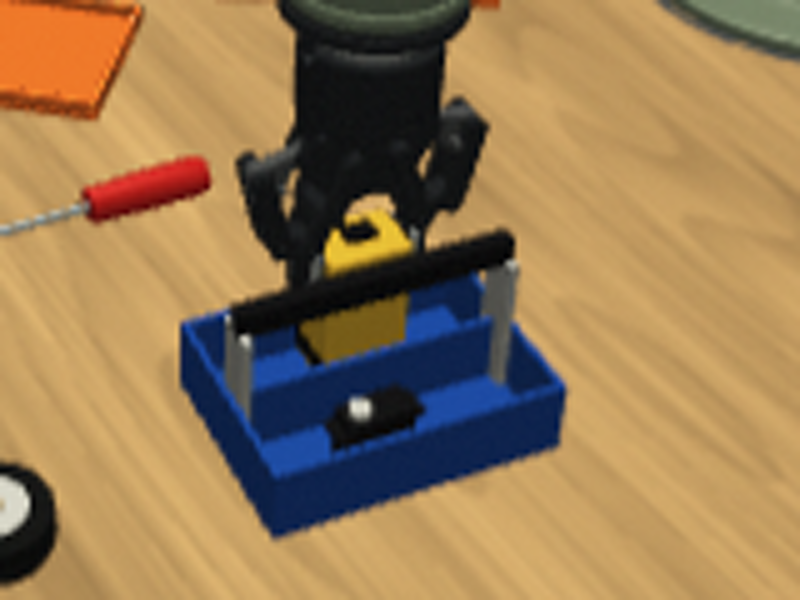

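Run:
```python
from h import *
f=bot.grab_frame("scene")
cv2.imwrite("pics/s5.png",cv2.resize(f["image"][210:265,265:325,::-1],(654,600),interpolation=cv2.INTER_CUBIC))
f=bot.grab_frame("top")
cv2.imwrite("pics/t5.png",cv2.resize(f["image"][145:225,150:250,::-1],(750,600),interpolation=cv2.INTER_CUBIC))
```

```text
(no output)
```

View pics/s5.png

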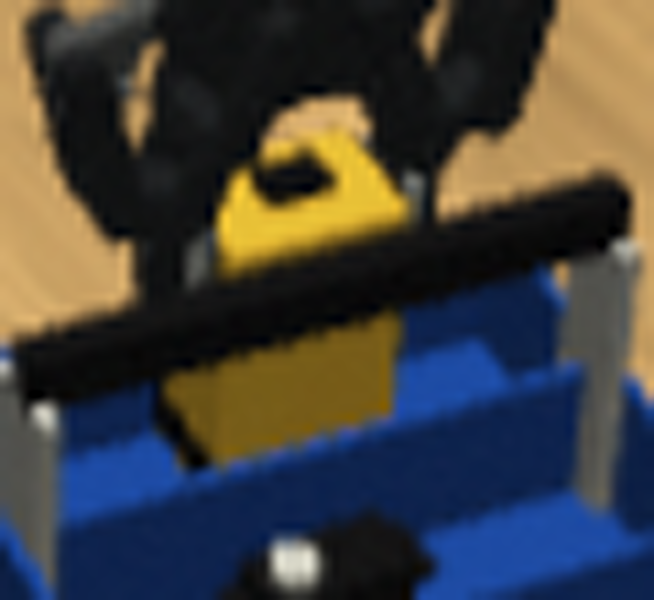

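View pics/t5.png

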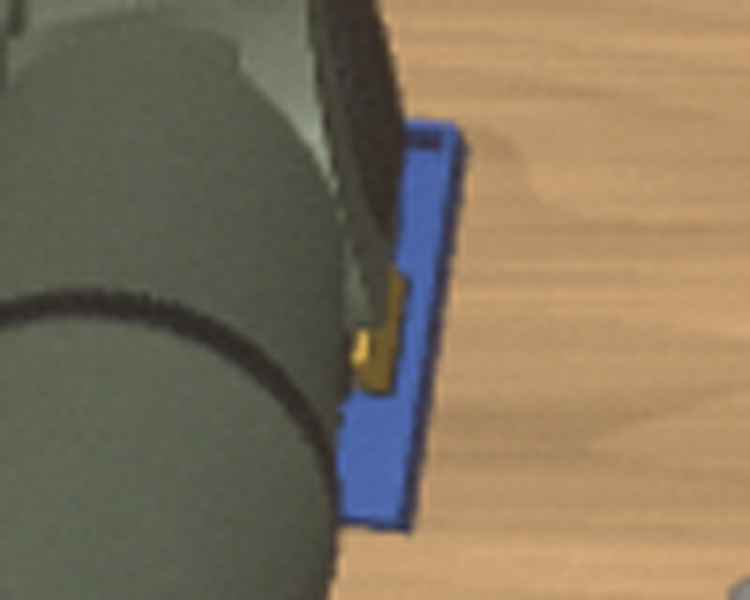

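The battery is upright: its front edge sits at column 217 both above and below the bar. It is lifted about 1 cm, and the -2 N reading fits 0.2 kg. Lifting on.

Emit:
{"op": "servo_tool", "data": {
  "rows": [
    [[0,0,-1.5,0,0,0],[0,0,-2.5,0,0,0],[0,0,-2.5,0,0,0],[0,0,-2.5,0,0,0],[0,0,-1.5,0,0,0]]
  ]
}}

```text
clock: 7.2
position: [0.5547, 0.1971, 0.1682]
tool_rot: [3.14, -0.001, 1.457]
force: [0.0, -0.3, -2.2]
grip_width: 0.0495
```

Emit:
{"op": "servo_tool", "data": {
  "rows": [
    [[0,0,0,0,0,0],[0,0,0,0,0,0]]
  ]
}}

```text
clock: 7.45
position: [0.554, 0.1969, 0.1656]
tool_rot: [-3.141, 0.0, 1.457]
force: [-0.4, -0.3, -2.0]
grip_width: 0.0498
```

```bash
python3 go.py .575 -.181 .17 83.4;python3 - <<'E'
from h import *
f=bot.grab_frame("scene")
cv2.imwrite("pics/s6.png",cv2.resize(f["image"][150:300,200:400,::-1],(800,600),interpolation=cv2.INTER_CUBIC))
E
```

```text
7.45 [0.554  0.1969 0.1656] [-1.7995e+02  3.0000e-02  8.3500e+01] F [-0.4 -0.3 -2. ] w 0.0498
shift cm [-37.31   6.37  -0.43] turn [-0.05  0.03  0.1 ]
```

View pics/s6.png

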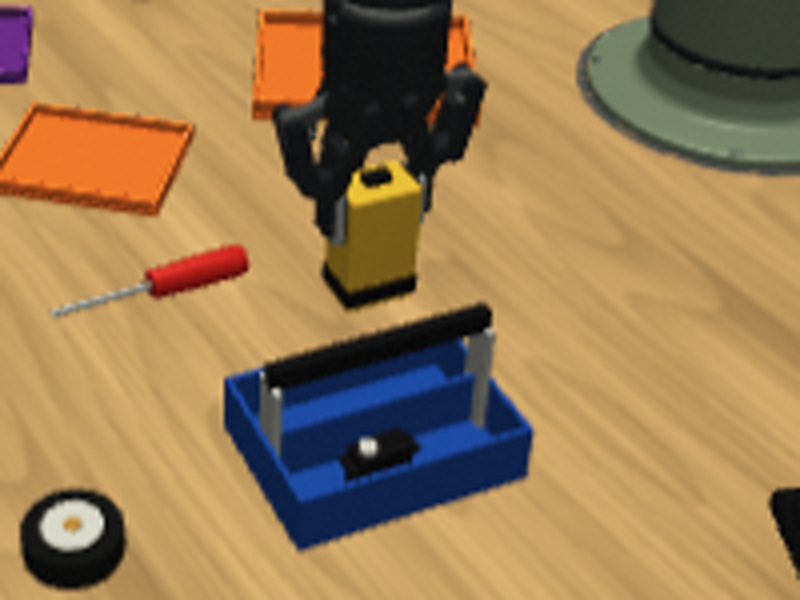

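The battery hangs straight in the gripper, and the caddy and servo are undisturbed. Moving over the tray.

Emit:
{"op": "servo_tool", "data": {
  "rows": [
    [[-1.5,0.3,0,0,0,0],[-3,0.5,0,0,0,0],[-4,0.7,0,0,0,0],[-4,0.7,0,0,0,0],[-4,0.7,0,0,0,0]]
  ]
}}

```text
clock: 8.12
position: [0.5641, 0.0272, 0.1659]
tool_rot: [-3.141, 0.001, 1.456]
force: [0.3, 0.5, -1.8]
grip_width: 0.0501
```

Emit:
{"op": "servo_tool", "data": {
  "rows": [
    [[-4,0.7,0,0,0,0],[-4,0.7,0,0,0,0],[-4,0.7,0,0,0,0],[-4,0.7,0,0,0,0],[-3,0.4,0,0,0,0]]
  ]
}}

```text
clock: 8.75
position: [0.5738, -0.1658, 0.1659]
tool_rot: [-3.141, 0.001, 1.455]
force: [0.9, 0.1, -1.6]
grip_width: 0.0494
```

Emit:
{"op": "servo_tool", "data": {
  "rows": [
    [[-1.5,0.2,0,0,0,0],[0,0,0,0,0,0],[0,0,0,0,0,0],[0,0,0,0,0,0]]
  ]
}}

```text
clock: 9.25
position: [0.5752, -0.1765, 0.1662]
tool_rot: [-3.141, -0.0, 1.459]
force: [0.5, 0.8, -2.5]
grip_width: 0.0496
```

```bash
python3 go.py .575 -.181 .0525 83.4
```

```text
9.25 [ 0.5752 -0.1765  0.1662] [-1.7999e+02 -2.0000e-02  8.3580e+01] F [ 0.5  0.8 -2.5] w 0.0496
shift cm [-0.45  0.03 11.37] turn [-0.01 -0.02  0.18]
```

Emit:
{"op": "servo_tool", "data": {
  "rows": [
    [[-0.4,0,2,0,0,0],[0,0,3,0,0,0],[0,0,3,0,0,0],[0,0,2,0,0,0],[0,0,0,0,0,0]]
  ]
}}

```text
clock: 9.88
position: [0.5741, -0.1812, 0.0654]
tool_rot: [-3.14, -0.0, 1.458]
force: [0.3, -0.3, -1.1]
grip_width: 0.0495
```

Emit:
{"op": "servo_tool", "data": {
  "rows": [
    [[0,0,0.5,0,0,0],[0,0,0,0,0,0],[0,0,0,0,0,0]]
  ]
}}

```text
clock: 10.25
position: [0.5749, -0.1818, 0.0619]
tool_rot: [3.141, 0.0, 1.457]
force: [0.7, 0.7, -1.3]
grip_width: 0.0495
```

```bash
python3 go.py .575 -.181 .0525 83.4;python3 - <<'E'
from h import *
f=bot.grab_frame("scene")
cv2.imwrite("pics/s7.png",cv2.resize(f["image"][110:230,150:310,::-1],(800,600),interpolation=cv2.INTER_CUBIC))
E
```

```text
10.25 [ 0.5749 -0.1818  0.0619] [179.95   0.    83.49] F [ 0.7  0.7 -1.3] w 0.0495
shift cm [0.08 0.   0.94] turn [0.05 0.   0.09]
```

View pics/s7.png

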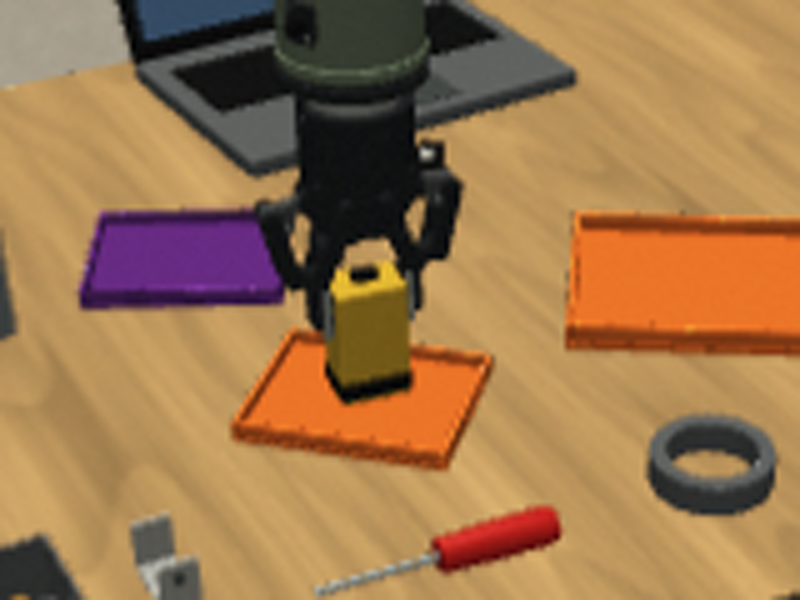

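The battery hovers upright over the middle of the tray, its foot at about (370,390). Lowering in small steps while watching the force.

Emit:
{"op": "servo_tool", "data": {
  "rows": [
    [[0,0,0.4,0,0,0],[0,0,0.2,0,0,0],[0,0,0.1,0,0,0],[0,0,0,0,0,0],[0,0,0,0,0,0]]
  ]
}}

```text
clock: 10.92
position: [0.5746, -0.1818, 0.0544]
tool_rot: [3.142, 0.0, 1.457]
force: [1.1, 0.2, -1.9]
grip_width: 0.0493
```

Emit:
{"op": "servo_tool", "data": {
  "rows": [
    [[0,0,0.1,0,0,0],[0,0,0,0,0,0],[0,0,0,0,0,0]]
  ]
}}

```text
clock: 11.3
position: [0.5746, -0.1817, 0.0533]
tool_rot: [3.142, 0.0, 1.457]
force: [-0.2, 0.4, -0.9]
grip_width: 0.0496
```

Emit:
{"op": "servo_tool", "data": {
  "rows": [
    [[0,0,0.1,0,0,0],[0,0,0,0,0,0],[0,0,0,0,0,0]]
  ]
}}

```text
clock: 11.68
position: [0.5745, -0.1817, 0.0523]
tool_rot: [-3.142, 0.0, 1.457]
force: [0.3, 0.6, -2.1]
grip_width: 0.0498
```

Emit:
{"op": "servo_tool", "data": {
  "rows": [
    [[0,0,0.05,0,0,0],[0,0,0,0,0,0],[0,0,0,0,0,0]]
  ]
}}

```text
clock: 12.05
position: [0.5746, -0.1818, 0.0518]
tool_rot: [-3.142, 0.0, 1.457]
force: [-0.8, 0.3, -2.1]
grip_width: 0.0496
```

Emit:
{"op": "servo_tool", "data": {
  "rows": [
    [[0,0,0.05,0,0,0],[0,0,0,0,0,0],[0,0,0,0,0,0]]
  ]
}}

```text
clock: 12.42
position: [0.5746, -0.1818, 0.0515]
tool_rot: [3.141, -0.0, 1.457]
force: [-1.8, 0.5, 6.1]
grip_width: 0.0497
```

Contact at +6 N on the tray floor, at the same height as the pick, so there was no slip. Releasing.

Emit:
{"op": "servo_tool", "data": {
  "rows": [
    [[0,0,0,0,0,0],[0,0,0,0,0,0],[0,0,0,0,0,0],[0,0,0,0,0,0],[0,0,0,0,0,0]]
  ],
  "grip": 1
}}

```text
clock: 13.05
position: [0.5746, -0.1818, 0.0513]
tool_rot: [3.142, 0.0, 1.457]
force: [-0.8, 0.8, 0.5]
grip_width: 0.0856
```

Emit:
{"op": "servo_tool", "data": {
  "rows": [
    [[0,0,-0.5,0,0,0],[0,0,-2,0,0,0],[0,0,-3,0,0,0],[0,0,-3,0,0,0],[0,0,-3,0,0,0]]
  ]
}}

```text
clock: 13.68
position: [0.5747, -0.1819, 0.1688]
tool_rot: [3.14, 0.0, 1.457]
force: [0.6, 0.2, -0.0]
grip_width: 0.0854
```

Emit:
{"op": "servo_tool", "data": {
  "rows": [
    [[0,0,-3,0,0,0],[0,0,-2,0,0,0],[0,0,0,0,0,0]]
  ]
}}

```text
clock: 14.05
position: [0.5752, -0.182, 0.219]
tool_rot: [3.138, 0.0, 1.457]
force: [0.2, -0.2, -1.3]
grip_width: 0.0849
```

```bash
python3 go.py .560 .225 .22 83.4;python3 - <<'E'
from h import *
f=bot.grab_frame("scene")
cv2.imwrite("pics/s8.png",cv2.resize(f["image"][110:290,140:380,::-1],(800,600),interpolation=cv2.INTER_CUBIC))
E
```

```text
14.05 [ 0.5752 -0.182   0.219 ] [1.798e+02 1.000e-02 8.348e+01] F [ 0.2 -0.2 -1.3] w 0.0849
shift cm [40.27 -6.13 -0.13] turn [0.2  0.01 0.08]
```

View pics/s8.png

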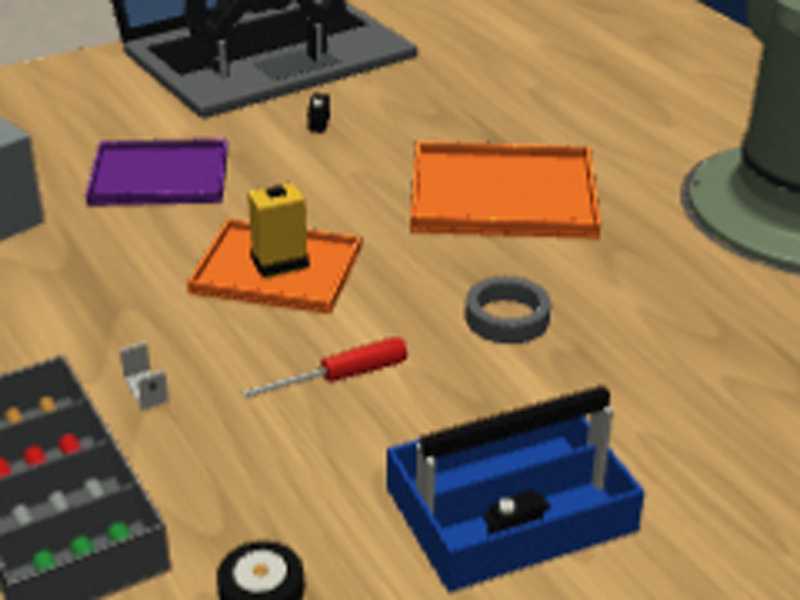

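The battery stands upright in the orange tray, at (280,230) in this crop, and nothing else moved. I'll remeasure the bar from the top before grasping it.

Run:
```python
from h import *
f=bot.grab_frame("top")
cv2.imwrite("pics/crop_t2.png",cv2.resize(f["image"][145:225,150:230,::-1],(600,600),interpolation=cv2.INTER_CUBIC))
print(bot.observe()["qpos"].round(2))
```

```text
[-0.04  0.53  0.36  1.69 -0.22  0.96  0.29]
```

View pics/crop_t2.png

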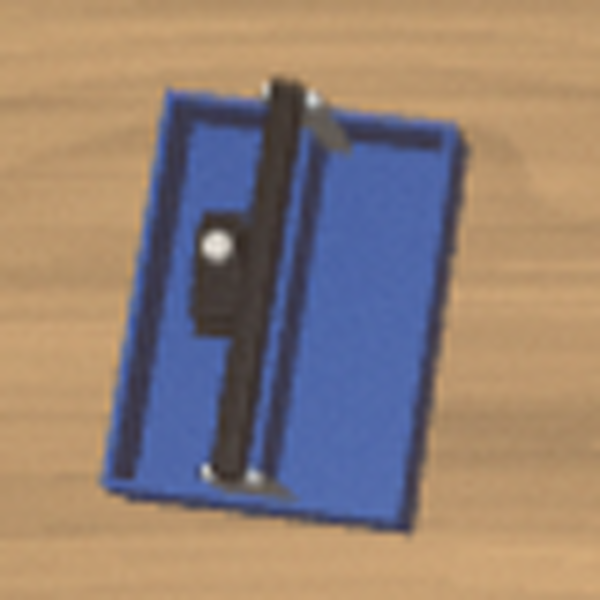

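The caddy is unchanged: bar middle at (0.560, 0.2253), direction -6.6°. Turning the jaws across the bar (yaw 83.4° to 173.4°), well above the battery.

Emit:
{"op": "servo_tool", "data": {
  "rows": [
    [[0,0,0,0,0,-8],[0,0,0,0,0,-9],[0,0,0,0,0,-9],[0,0,0,0,0,-9],[0,0,0,0,0,-9]]
  ]
}}

```text
clock: 14.78
position: [0.5741, -0.1817, 0.2156]
tool_rot: [-3.141, -0.001, 2.23]
force: [-0.5, 0.8, -0.8]
grip_width: 0.0856
```

Emit:
{"op": "servo_tool", "data": {
  "rows": [
    [[0,0,0,0,0,-9],[0,0,0,0,0,-9],[0,0,0,0,0,-9],[0,0,0,0,0,-9],[0,0,0,0,0,-9]]
  ]
}}

```text
clock: 15.4
position: [0.5741, -0.1817, 0.2156]
tool_rot: [3.141, -0.001, 3.016]
force: [-1.0, -1.2, 0.5]
grip_width: 0.0852
```

Emit:
{"op": "servo_tool", "data": {
  "rows": [
    [[0,0,0,0,0,0],[0,0,0,0,0,0]]
  ]
}}

```text
clock: 15.65
position: [0.5744, -0.1818, 0.216]
tool_rot: [3.142, -0.001, 3.007]
force: [0.6, -0.3, 0.1]
grip_width: 0.0851
```

```bash
python3 go.py .560 .2253 .22 173.4
```

```text
15.65 [ 0.5744 -0.1818  0.216 ] [ 1.8000e+02 -3.0000e-02  1.7227e+02] F [ 0.6 -0.3  0.1] w 0.0851
shift cm [ 6.9  40.14 -0.39] turn [ 0.   -0.03 -1.13]
```

Emit:
{"op": "servo_tool", "data": {
  "rows": [
    [[0.3,2,0,0,0,0],[0.7,4,0,0,0,0],[0.7,4,0,0,0,0],[0.7,4,0,0,0,0],[0.7,4,0,0,0,0]]
  ]
}}

```text
clock: 16.27
position: [0.5669, 0.0034, 0.2163]
tool_rot: [3.141, -0.0, 3.01]
force: [1.0, 0.2, -0.4]
grip_width: 0.0854
```

Emit:
{"op": "servo_tool", "data": {
  "rows": [
    [[0.7,4,0,0,0,0],[0.7,4,0,0,0,0],[0.7,4,0,0,0,0],[0.7,4,0,0,0,0],[0.6,3.5,0,0,0,0]]
  ]
}}

```text
clock: 16.9
position: [0.5581, 0.2014, 0.2163]
tool_rot: [3.141, -0.0, 3.01]
force: [0.7, -1.2, 0.3]
grip_width: 0.0858
```

Emit:
{"op": "servo_tool", "data": {
  "rows": [
    [[0.4,2,0,0,0,-1.1],[0,0,0,0,0,0],[0,0,0,0,0,0],[0,0,0,0,0,0]]
  ]
}}

```text
clock: 17.4
position: [0.558, 0.2177, 0.2164]
tool_rot: [-3.141, 0.0, 3.028]
force: [-0.5, -0.2, 0.2]
grip_width: 0.0849
```

```bash
python3 go.py .560 .2253 .075 173.4
```

```text
17.4 [0.558  0.2177 0.2164] [-1.7998e+02  1.0000e-02  1.7349e+02] F [-0.5 -0.2  0.2] w 0.0849
shift cm [-0.11  0.79 14.14] turn [-0.02  0.01  0.09]
```

Emit:
{"op": "servo_tool", "data": {
  "rows": [
    [[-0.1,0.8,2,0,0,0],[0,0,3,0,0,0],[0,0,3,0,0,0],[0,0,0,0,0,0],[0,0,0,0,0,0]]
  ]
}}

```text
clock: 18.02
position: [0.56, 0.2268, 0.1369]
tool_rot: [3.141, 0.0, 3.029]
force: [-0.2, -0.7, 0.2]
grip_width: 0.0856
```

```bash
python3 go.py .560 .2253 .075 173.4;python3 - <<'E'
from h import *
f=bot.grab_frame("scene")
print((proj(f,bot.observe()["position"])-[200,150])*4)
cv2.imwrite("pics/s9.png",cv2.resize(f["image"][150:300,200:400,::-1],(800,600),interpolation=cv2.INTER_CUBIC))
E
```

```text
18.025 [0.56   0.2268 0.1369] [1.7998e+02 2.0000e-02 1.7358e+02] F [-0.2 -0.7  0.2] w 0.0856
shift cm [-0.01 -0.16  6.19] turn [0.02 0.02 0.18]
[[386.45310758 291.014388  ]]
```

View pics/s9.png

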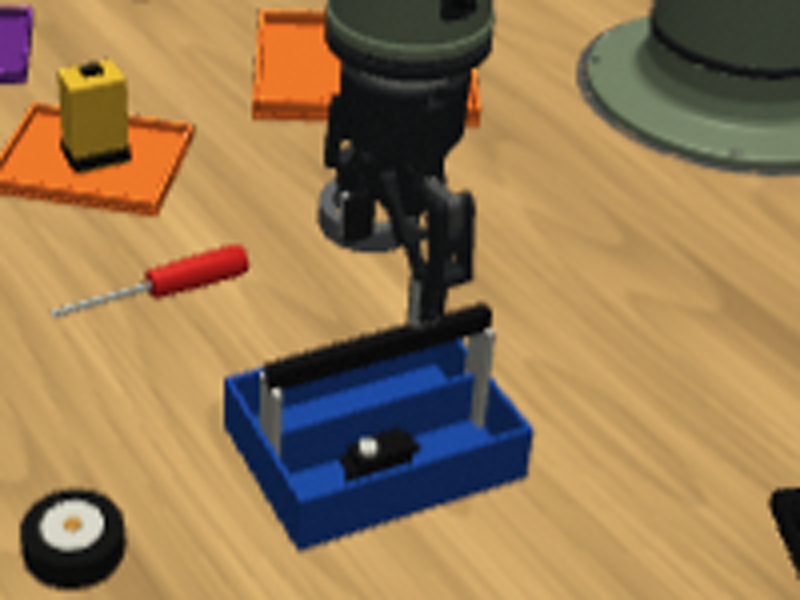

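The fingers straddle the bar: near tip at (426,322), far tip at (355,240), bar middle at about (380,345). Descending.

Emit:
{"op": "servo_tool", "data": {
  "rows": [
    [[0,-0.1,1.5,0,0,0],[0,0,1.5,0,0,0],[0,0,1.5,0,0,0],[0,0,1,0,0,0],[0,0,0.6,0,0,0]]
  ]
}}

```text
clock: 18.7
position: [0.5594, 0.2257, 0.0744]
tool_rot: [-3.141, -0.001, 3.03]
force: [0.4, -0.5, 0.7]
grip_width: 0.0855
```

Emit:
{"op": "servo_tool", "data": {
  "rows": [
    [[0,0,0,0,0,0],[0,0,0,0,0,0],[0,0,0,0,0,0]]
  ]
}}

```text
clock: 19.08
position: [0.5597, 0.2258, 0.0757]
tool_rot: [3.141, 0.001, 3.03]
force: [-1.0, 0.8, 0.6]
grip_width: 0.0855
```

```bash
python3 go.py .560 .2253 .075 173.4;python3 - <<'E'
from h import *
f=bot.grab_frame("scene")
cv2.imwrite("pics/s10.png",cv2.resize(f["image"][180:300,220:380,::-1],(800,600),interpolation=cv2.INTER_CUBIC))
E
```

```text
19.075 [0.5597 0.2258 0.0757] [1.7998e+02 3.0000e-02 1.7359e+02] F [-1.   0.8  0.6] w 0.0855
shift cm [-0.03 -0.05  0.07] turn [0.02 0.03 0.19]
```

View pics/s10.png

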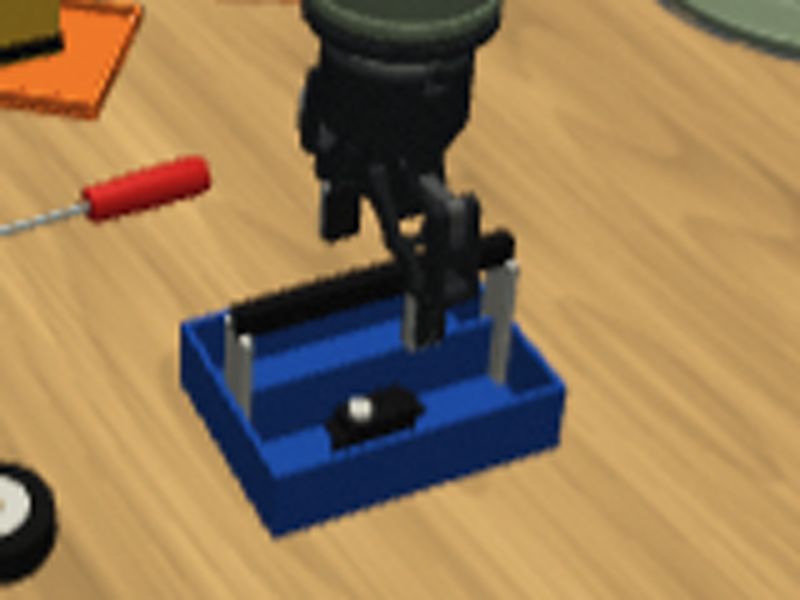

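The fingers are on either side of the bar and clear of everything. Closing gently first, then firmly.

Emit:
{"op": "servo_tool", "data": {
  "rows": [
    [[0,0,0,0,0,0],[0,0,0,0,0,0],[0,0,0,0,0,0],[0,0,0,0,0,0],[0,0,0,0,0,0]]
  ],
  "grip": -1,
  "squeeze": 30
}}

```text
clock: 19.75
position: [0.5594, 0.2257, 0.0752]
tool_rot: [-3.141, -0.0, 3.03]
force: [0.5, 1.7, -1.1]
grip_width: 0.0116
```

Emit:
{"op": "servo_tool", "data": {
  "rows": [
    [[0,0,0,0,0,0],[0,0,0,0,0,0],[0,0,0,0,0,0],[0,0,0,0,0,0],[0,0,0,0,0,0]]
  ],
  "squeeze": 90
}}

```text
clock: 20.38
position: [0.5595, 0.2256, 0.0752]
tool_rot: [-3.141, -0.0, 3.03]
force: [-0.3, 1.2, -2.5]
grip_width: 0.0105
```

Emit:
{"op": "servo_tool", "data": {
  "rows": [
    [[0,0,-0.2,0,0,0],[0,0,-0.4,0,0,0],[0,0,-0.4,0,0,0],[0,0,-0.2,0,0,0],[0,0,0,0,0,0]]
  ]
}}

```text
clock: 21.0
position: [0.5596, 0.2258, 0.0875]
tool_rot: [3.141, 0.0, 3.03]
force: [-0.6, 0.2, -3.2]
grip_width: 0.0107
```

```bash
python3 go.py .560 .2253 .1757 173.4;python3 - <<'E'
from h import *
f=bot.grab_frame("scene")
cv2.imwrite("pics/s11.png",cv2.resize(f["image"][180:300,220:380,::-1],(800,600),interpolation=cv2.INTER_CUBIC))
E
```

```text
21.0 [0.5596 0.2258 0.0875] [1.7999e+02 2.0000e-02 1.7359e+02] F [-0.6  0.2 -3.2] w 0.0107
shift cm [-0.04 -0.04 -8.82] turn [0.01 0.02 0.19]
```

View pics/s11.png

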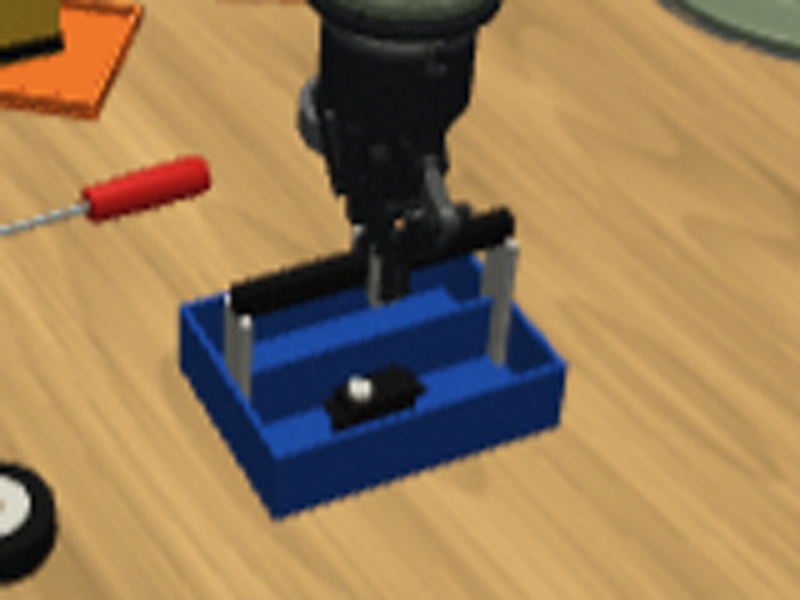

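The caddy is about 1.2 cm off the bench and level, since both ends rose by about 20 px. Raising it smoothly.

Emit:
{"op": "servo_tool", "data": {
  "rows": [
    [[0,0,-0.3,0,0,0],[0,0,-0.6,0,0,0],[0,0,-0.9,0,0,0],[0,0,-1,0,0,0],[0,0,-1,0,0,0]]
  ]
}}

```text
clock: 21.68
position: [0.5597, 0.2258, 0.1263]
tool_rot: [3.141, 0.0, 3.03]
force: [0.7, 0.7, -2.4]
grip_width: 0.0102
```

Emit:
{"op": "servo_tool", "data": {
  "rows": [
    [[0,0,-1,0,0,0],[0,0,-1,0,0,0],[0,0,-1,0,0,0],[0,0,-0.9,0,0,0],[0,0,-0.6,0,0,0]]
  ]
}}

```text
clock: 22.3
position: [0.5596, 0.2258, 0.1709]
tool_rot: [3.141, 0.0, 3.03]
force: [0.1, 0.9, -3.7]
grip_width: 0.0105
```

Emit:
{"op": "servo_tool", "data": {
  "rows": [
    [[0,0,-0.4,0,0,0],[0,0,0,0,0,0],[0,0,0,0,0,0],[0,0,0,0,0,0],[0,0,0,0,0,0]]
  ]
}}

```text
clock: 22.92
position: [0.5595, 0.2257, 0.1741]
tool_rot: [-3.141, -0.0, 3.03]
force: [-0.6, 0.3, -3.3]
grip_width: 0.0105
```

```bash
python3 go.py .560 .2253 .1757 173.4;python3 - <<'E'
from h import *
f=bot.grab_frame("scene")
cv2.imwrite("pics/s12.png",cv2.resize(f["image"][110:320,130:410,::-1],(800,600),interpolation=cv2.INTER_CUBIC))
f=bot.grab_frame("top")
cv2.imwrite("pics/t12.png",cv2.resize(f["image"][:,:,::-1],(800,600),interpolation=cv2.INTER_CUBIC))
E
```

```text
22.925 [0.5595 0.2257 0.1741] [-1.7999e+02 -1.0000e-02  1.7359e+02] F [-0.6  0.3 -3.3] w 0.0105
shift cm [-0.06 -0.03 -0.16] turn [-0.01 -0.01  0.19]
```

View pics/s12.png

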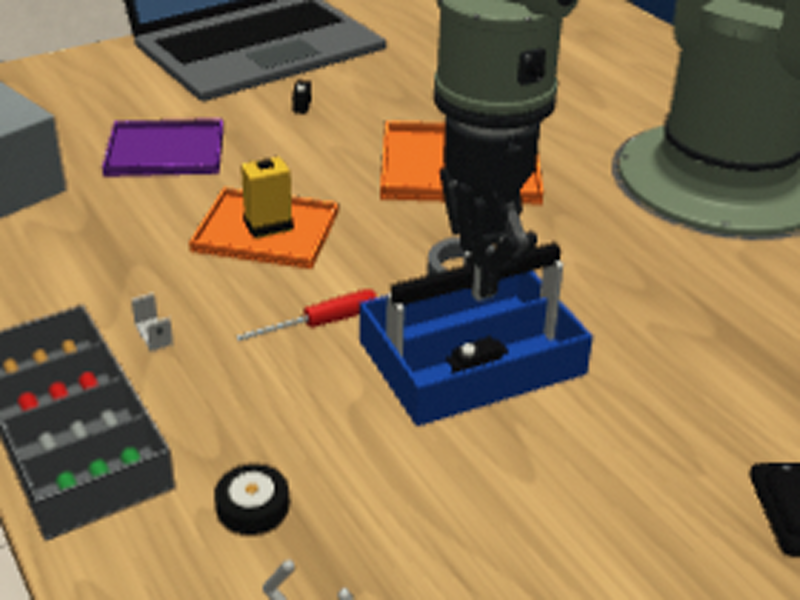

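View pics/t12.png

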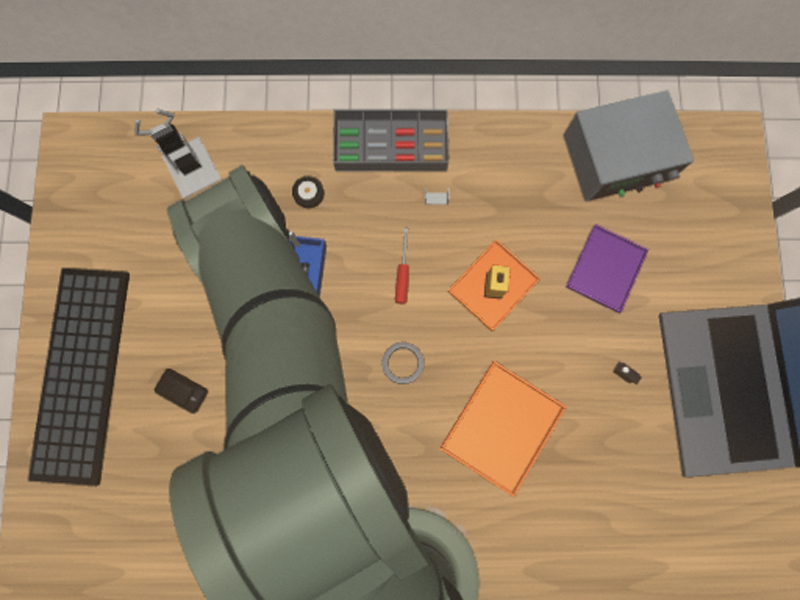

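The caddy is up, with the servo inside and the battery upright in the tray. A quick numeric level check: project the corners of a level caddy at z = 0.099 and compare them with the picture.

Run:
```python
from h import *
f=bot.grab_frame("scene");a=np.radians(-6.5);c,s=np.cos(a),np.sin(a)
s_=800/280
for n,(x,y,z) in dict(nearbotL=(85,62,0),nearrimL=(85,62,45),nearrimR=(-85,62,45),nearbotR=(-85,62,0),farrimL=(85,-62,45),barL=(81,0,95),barR=(-81,0,95)).items():
    P=[.5597+(c*x-s*y)/1000,.2257+(s*x+c*y)/1000,.099+z/1000]
    print(n,((proj(f,P)[0]-[130,110])*s_).round())
cv2.imwrite("pics/s13.png",cv2.resize(f["image"][190:265,250:350,::-1],(800,600),interpolation=cv2.INTER_CUBIC))
o=bot.observe();print(np.abs(o["qd"]).max(),o["moment"].round(2))
```

```text
nearbotL [419. 424.]
nearrimL [421. 384.]
nearrimR [595. 332.]
nearbotR [589. 371.]
farrimL [362. 299.]
barL [395. 293.]
barR [560. 249.]
0.00089585184193314 [0.01 0.03 0.01]
```

View pics/s13.png

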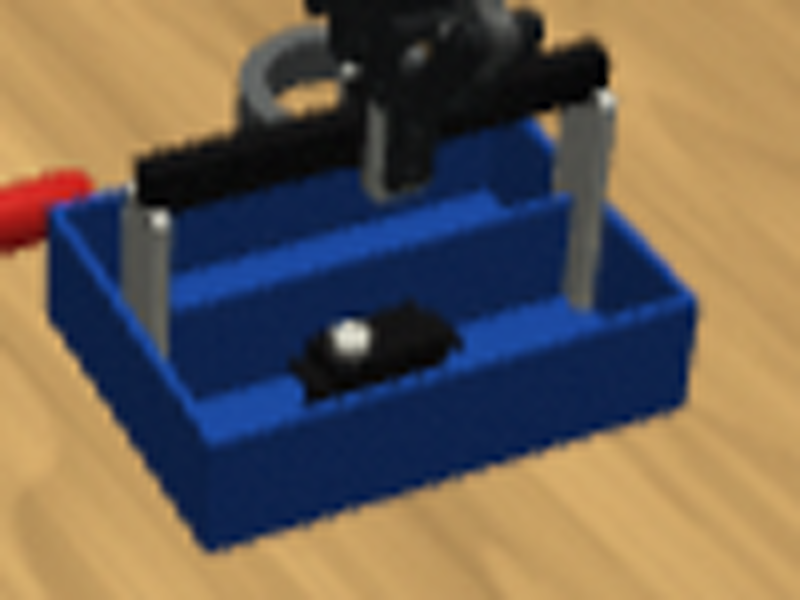

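The corners agree with a level caddy to within about 1.5 camera pixels, and the arm is still. Handing in.

```bash
python3 -c "
from workcell import bot
print(bot.job_done()); o=bot.observe(); print(o['clock'],o['position'],o['grip_width'],o['force'])"
```

```text
the job is handed in; nothing more can be done
None
the job is handed in; nothing more can be done
```

I took the battery out of the caddy, stood it upright in the smaller orange tray and let go of it. Only then did I lift the caddy by its bar, with the servo still inside, and I handed the job in while holding it in the air.

**Last checks:**
- **Height:** the tool rose 9.9 cm after gripping the bar, so the caddy's underside is about 10 cm clear of the bench.
- **Level and steady:** the caddy's visible corners match a level caddy within about 1.5 camera pixels (roughly 1°). The joints were practically still, and the grip held at 90 N.
- **Battery and bystanders:** the battery stands upright in the middle of the tray. The pictures show no bystander moved.
- **Time and force:** it took about 23 s. The largest force I read on the tool was about 6.5 N.

No check failed. The finger opening read 10.5 mm on the 12 mm bar, probably from the firm squeeze. After the hand-in the robot gave no further readings, so I have none from the final second.

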